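Release and slide off an air-filter cover

TASK

Open the air-cleaner box on the bench: press its snap tab all the way in with the fingertips, then push the released cover along its guides off its seat, until the filter opening is fully uncovered and the cover lies flat on the ledge beyond. Nothing needs gripping: do not lift the cover, and leave the other things on the bench where they stand.

Things in the scene. Friction and masses are not known exactly. Their poses are not given: they have to be found in the camera images.
- housing: Grey painted air-cleaner box fixed to the bench, 240 x 142 mm. Origin at bench level under the middle of the filter opening; z up, x is the direction in which the cover slides off, y across. It reaches from x = -55 to +185 mm. The cover slides 45 mm above the bench.
- opening (a point): Middle of the filter opening (x -40 to +40, y -30 to +30 mm of the housing), at the sliding level, hidden by the cover at the start. Two lips overhang the cover's side edges there (|y| above 49 mm, x -55 to +50 mm, tops 65 mm above the bench), so the cover cannot come off upwards.
- ledge (a point): Point on the housing at x = 114, y = 0 mm, at the sliding level: where the cover's origin should about end. The open ledge runs from x = 50 mm to the end stop's inner face at 177.5 mm. Its side guides and end stop are 8 mm higher than the sliding level; along its middle runs a channel 60 mm wide, 12 mm deep, in which the tab stands.
- cover: Loose black plastic cover, 100 (x) x 117 (y) x 14 mm, 0.1 to 0.3 kg, with one upright push rib across it. Origin at the centre of its underside, axes as the housing's. At the start it sits over the opening (origin 45 mm above the housing's) with about 2 mm of play; the tab, while out, blocks it after 4 to 6 mm. Off its seat: 92 mm or more along housing x; the end stop allows 127.
- rib_top (a point): Middle of the top edge of the cover's push rib, 30 mm behind the cover's origin (-x), 36 mm above its underside. The rib is 44 wide (y), 8 thick (x), 22 mm tall above the cover's top; push its -x face in the +x direction of the cover. Sliding takes a few newtons.
- tab_top (a point): Centre of the top of the snap tab, a black block 28 (x) x 24 (y) mm beyond the cover's leading edge, at housing x = 69, y = 0 mm. Its top stands 8 mm above the sliding level (53 mm above the bench) when out, 4 mm below that level when fully in. Press it straight down.
- tab (a joint): Travel of the snap tab: 0 = out (blocks the cover), 0.012 m = fully in (downwards). Resists with about 6 N all the way and stays where it is left; the cover passes over it once it is in by 8.5 mm or more.
- cartridge: Bystander: round white paper filter cartridge with black ends, 60 mm across, 68 mm tall, standing to the left (+y) of the housing, its centre about 140 mm from the housing's middle line. Origin at its underside.
- carton: Bystander: small cardboard carton 70 x 45 x 50 mm, left (+y) of the ledge, its centre about 140 mm from the middle line. Origin at its underside.
- jar: Bystander: pale jar with a steel cap, 54 mm across, 70 mm tall, right (-y) of the ledge, its centre about 140 mm from the middle line. Origin at its underside.
- screwdriver: Bystander: black-handled screwdriver 150 mm long lying to the right (-y) of the housing, about 125 mm from the middle line.
- oil: Bystander: grey bottle 68 mm across, 190 mm tall, at the left or right side of the bench. Origin at its underside.
- carburettor: Bystander: aluminium carburettor about 70 x 50 x 94 mm, at the side of the bench. Origin at its underside.
- plugbox: Bystander: cardboard box 100 x 70 x 60 mm, at the side of the bench. Origin at its underside.
Not all that is in view belongs to the job. What is shaped like the cover but orange or purple is not meant.

How it is judged:
By the outcome, as a careful person would: the job done as asked, in the order asked, and still so for the second after the job is handed in, with the robot touching nothing.
It also fails if it takes over 40 s, if anything falls off the work surface, if the arm or the gripper's body presses on something with over 40 N, if the wrist force passes 120 N, or if a joint passes its speed limit or range.

ROBOT

A 6-joint arm with a two-finger parallel gripper is mounted at the origin on the work surface. World frame = base frame: x ahead of the robot, y to its left, z up, the work surface at z = 0. Lengths are in mm, angles in degrees, forces in N, time in s.
With the tool pointing down it reaches from about 300 to 850 mm from the base axis. Payload 4.2 kg.
Tool frame: the origin (TCP) lies at the very end of the fingers, on their centre line; the grasp point (between the pads) lies 19 mm behind it (env.grip_depth is the distance from the TCP to the grasp point, in mm); z points along the fingers, y is the line along which they close (so a half turn about z gives the same grasp; the last joint's range is limited). The gripper opens to 91 mm and grips with 3 to 60 N. Pads are 32 mm wide; open, the fingers measure 118 mm over their backs; the gripper's body (76 mm by 178 mm) begins 60 mm behind the grasp point.
Start: joints at [-68.583, 18.312, 89.639, -0, 72.044, -1.146], TCP at [220.632, -531.003, 213.976] pointing down, gripper open.
Joint ranges: [-177.97, 177.97], [-48.28, 115.42], [12.27, 149.76], [-77.06, 257.06], [2.81, 150.46], [-146.56, 146.56]. Speed limits (degrees/s): [147.25, 147.25, 180, 180, 180, 180].

INTERFACE

Orientations are given as [roll, pitch, yaw] about the fixed x, y, z axes, in that order (R = Rz(yaw) Ry(pitch) Rx(roll)).
In Python, from workcell import env, cams gives the robot as it stands.
- The arm moves only by the tool apply_moves, never from a script. Its argument "deltas" is a list of rows, each a list of 5 numbers: the shift along the tool's x, y, z in m, then the turn about the tool's z in rad, then the opening, from -1 (shut) to 1 (fully open), so that 0 is half open. In form: [[tx, ty, tz, roll, gripper], ...]. A call has 1 to 5 rows; each row is the pose to reach, as a shift and turn from the pose commanded when the call began, along the tool's axes at that moment; what a row does not reach only later rows make up. A row lasts 1/10 s, in which the tool goes at most 50 mm and 8.59 degrees, less where a joint would pass 70% of its speed; a pose out of reach is approached as far as the arm can. A call with a gripper value outside its range is refused whole. The fingers move at their own pace and stop on an object; "grip_force" is the grip in N (left out, the last holds). Time passes only in rows, so rows that repeat a pose let the fingers close. It gives the time, the measured TCP pose, the force, the opening and the grip force at its end, in the units of the state.
- env.state(): the state, without advancing time (a new reading comes with each control period).
- cams.grab_frame(name): name is "scene" or "top" or "wrist"; returns the picture (420x560x3 uint8, blue, green, red); there is no depth.
- cams.get_calibration(name): a dict with "mtx" (3x3 intrinsics, pixels), "eye" and "attitude" of the camera in the world; the wrist camera has in their place "tool_from_camera" (4x4, takes a point from camera to tool coordinates, whose origin is the TCP and whose axes are the flange's). Camera axes: x right, y down, z forward; pixel columns grow to the right and rows downward; lengths in mm; the calibration is good to about 2 mm. A picture is of the moment at which its call begins: read the wrist's pose just before it. get_calibration takes no time and is no camera call.
- env.job_done(): hands the job in; it is judged then, once.
The state is a dict: "time_s": time; "qpos": joint angles; "qvel": joint speeds; "effort": joint torques, N m; "ee_pos": TCP position; "ee_rot": TCP orientation; "force": force on the tool from outside, world axes, zero at the start; "torque": the same for the moment, N m; "gripper_width": finger opening in mm; "gripper_force": force on a finger pad.
Only numpy, scipy, OpenCV 4.12 (cv2) and the standard library are available. Lean on these libraries where they do the work, as an engineer would, in place of code of your own. Each camera call takes 0.05 s, during which the arm holds its last target. There are 200 camera calls.

## Working session

There is one attempt and no reset: what is moved stays moved. The work goes in short steps, Python scripts to look and compute and a tool call to move; the robot and the scene stay as the last step left them, time stands still between calls to the robot, and variables do not carry over. Pictures are saved under pics/ and viewed, at most 10 in all, crops included, and the job is handed in when it is done.

Besides the shell and the picture viewer there is one more tool, called after "Request:" as name([rows], argument=value, ...), one row to a line, values as JSON. apply_moves: Moves the arm, as the interface text tells. Its arguments: {"type":"object","properties":{"deltas":{"type":"array"},"grip_force":{"type":"number"}},"required":["deltas"]}

```bash
mkdir -p pics; ls; python3 - <<'E'
from workcell import env,cams
import cv2,numpy as np
np.set_printoptions(precision=4,suppress=True)
for n in("scene","top"):
    cv2.imwrite(f"pics/{n}0.png",cams.grab_frame(n)); print(n,cams.get_calibration(n))
print(cams.get_calibration("wrist"));s=env.state();print(s)
E
```

```text
pics
scene {'mtx': array([[385.5239,   0.    , 278.5803],
       [  0.    , 385.5239, 211.4958],
       [  0.    ,   0.    ,   1.    ]]), 'eye': array([1346.5452,   23.2143,  953.6757]), 'attitude': array([-136.1382,    0.1036,   91.8444])}
top {'mtx': array([[470.0349,   0.    , 269.2116],
       [  0.    , 470.0349, 205.8373],
       [  0.    ,   0.    ,   1.    ]]), 'eye': array([ 459.3183,   -5.8654, 1438.9156]), 'attitude': array([-177.5384,    0.5957,  -89.2444])}
{'mtx': array([[355.6088,   0.    , 286.1448],
       [  0.    , 355.6088, 208.0615],
       [  0.    ,   0.    ,   1.    ]]), 'tool_from_camera': array([[  -0.0003,   -0.9698,   -0.2437,   67.9255],
       [   1.    ,   -0.0002,   -0.0002,    0.637 ],
       [   0.0002,   -0.2437,    0.9698, -171.7097],
       [   0.    ,    0.    ,    0.    ,    1.    ]])}
{'time_s': 0.1, 'qpos': array([-68.5845,  18.3475,  89.7002,   0.0002,  72.0416,  -1.1452]), 'qvel': array([-0.0271, -0.0655, -0.0826, -0.037 , -0.1175, -0.053 ]), 'effort': array([  0.0012, -41.3332, -23.251 ,   0.073 ,   0.0422,  -0.0001]), 'ee_pos': array([ 220.4507, -530.5794,  213.2034]), 'ee_rot': array([-179.9107,   -0.0019,   22.5606]), 'force': array([-0.6189,  0.3173, -0.5607]), 'torque': array([0.0644, 0.0156, 0.0354]), 'gripper_force': 0.0, 'gripper_width': 91.27489675071183}
```

View pics/top0.png

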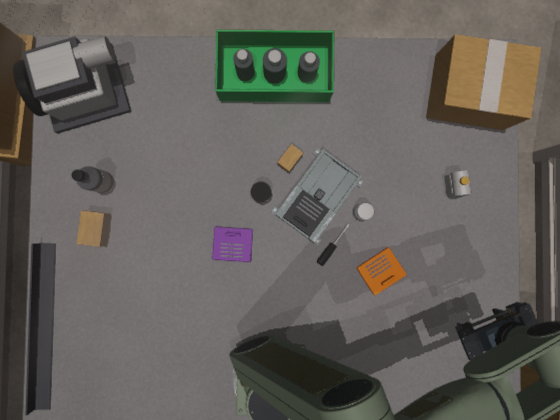

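View pics/scene0.png

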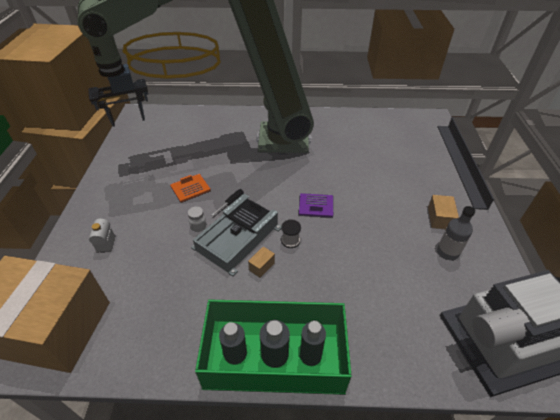

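Candidates for the cover in the top view are the black one in the grey box (306,212), the orange one (382,271) and the purple one (232,244). By the description it is the black one. The tab is the dark spot near (319,193), and the slide direction points up and to the right.

```bash
cat > h.py <<'E'
from workcell import env,cams
import cv2,numpy as np
from scipy.spatial.transform import Rotation as Ro
np.set_printoptions(precision=2,suppress=True)
def campose(n,s=None):
    c=cams.get_calibration(n)
    if n!="wrist": return c["mtx"],Ro.from_euler("xyz",c["attitude"],degrees=True).as_matrix(),c["eye"]
    s=s or env.state(); R=Ro.from_euler("xyz",s["ee_rot"],degrees=True).as_matrix(); T=c["tool_from_camera"]
    return c["mtx"],R@T[:3,:3],R@T[:3,3]+s["ee_pos"]
def onplane(p,z,K,R,e):
    d=R@np.linalg.solve(K,np.array([p[0],p[1],1.])); return e+d*(z-e[2])/d[2]
def proj(P,K,R,e):
    q=K@(R.T@(np.asarray(P)-e)); return q[:2]/q[2]
E
python3 - <<'E'
from h import *
im=cv2.imread("pics/top0.png");C=campose("top")
x0,y0=230,130
cv2.imwrite("pics/c1.png",cv2.resize(im[y0:y0+135,x0:x0+180],None,fx=4.4,fy=4.4,interpolation=cv2.INTER_CUBIC))
g=im.max(2)
m=(g<75).astype(np.uint8)
n,l,st,ce=cv2.connectedComponentsWithStats(m[y0:y0+135,x0:x0+180])
for i in range(1,n):
    if st[i,4]>20: c=ce[i]+[x0,y0]; print(st[i],c,onplane(c,57,*C))
for n,p in dict(cover=(306,212),tab=(319,193)).items(): print(n,onplane(p,55,*C))
E
```

```text
[ 21  52  21  23 363] [260.85 192.29] [558.17  34.44  57.  ]
[ 53  61  46  46 894] [304.95 213.7 ] [496.75 -96.03  57.  ]
[ 87 112  20  23 214] [326.15 253.67] [ 380.55 -159.18   57.  ]
cover [501.85 -99.2   55.  ]
tab [ 558.36 -136.93   55.  ]
```

View pics/c1.png

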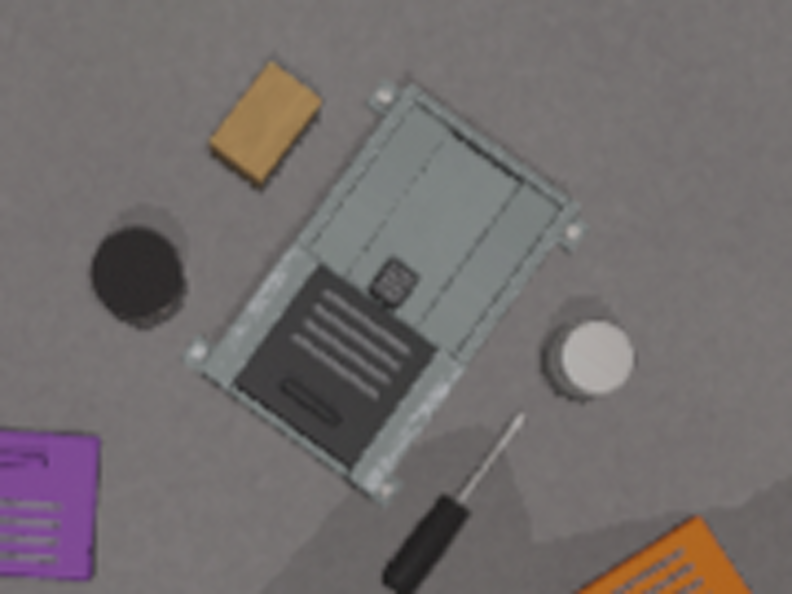

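The crop shows the black cover with its rib at about px (300,221). The tab is at px (320,194), with ledge and end stop beyond it, and no bystander touches the housing. Next I fly above it with the tool y axis along the slide direction (yaw about 56°).

Request:
apply_moves([
  [0.04, -0.024, 0, -0.06, 1],
  [0.08, -0.048, 0, -0.12, 1],
  [0.12, -0.072, 0, -0.18, 1],
  [0.16, -0.096, 0, -0.24, 1],
  [0.2, -0.118, 0, -0.3, 1],
])

```text
time_s: 0.6
ee_pos: [360.5, -343.4, 213.7]
ee_rot: [-180.0, -0.0, 39.9]
force: [1.1, -0.0, -0.1]
gripper_width: 91.3
gripper_force: 0.0
```

Request:
apply_moves([
  [0.047, -0.011, 0, -0.06, 1],
  [0.094, -0.022, 0, -0.12, 1],
  [0.141, -0.033, 0, -0.18, 1],
  [0.188, -0.044, 0, -0.24, 1],
  [0.235, -0.055, 0, -0.284, 1],
])

```text
time_s: 1.1
ee_pos: [506.2, -150.9, 213.7]
ee_rot: [-180.0, 0.0, 56.2]
force: [0.5, -0.4, -0.2]
gripper_width: 91.2
gripper_force: 0.0
```

Request:
apply_moves([
  [0.04, 0, 0.0, 0, 1],
  [0.04, 0, 0, 0, 1],
  [0.04, 0, 0, 0, 1],
])

```text
time_s: 1.4
ee_pos: [527.7, -119.0, 213.3]
ee_rot: [-179.9, 0.1, 56.1]
force: [-0.0, -0.0, 0.8]
gripper_width: 91.3
gripper_force: 0.0
```

```bash
python3 - <<'E'
from h import *
s=env.state();im=cams.grab_frame("wrist");cv2.imwrite("pics/w1.png",im)
import pickle;pickle.dump(s,open("s1.pkl","wb"));print(s["ee_pos"],s["ee_rot"],s["time_s"])
E
```

```text
[ 527.69 -118.99  213.34] [-179.93    0.07   56.14] 1.4
```

View pics/w1.png

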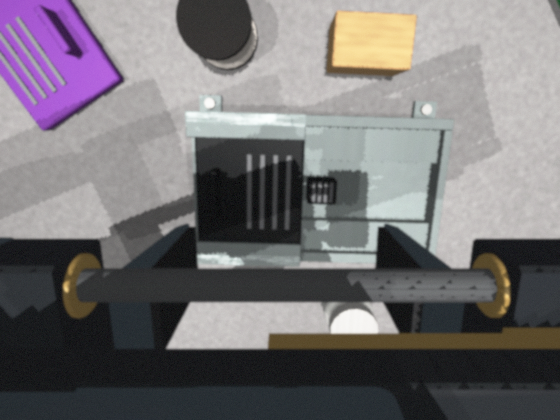

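The wrist view shows the tab at (321,190), the cover spanning columns 195–303 and rows 138–243, and the rib near (212,190). The image x axis is almost along the slide direction.

```bash
python3 - <<'E'
from h import *
import pickle
s=pickle.load(open("s1.pkl","rb"));im=cv2.imread("pics/w1.png");C=campose("wrist",s)
g=im.max(2)
m=(g<60).astype(np.uint8); m=m[120:225,150:450]
for th in (45,60,75):
    m=(g[120:225,150:450]<th).astype(np.uint8)
    # tab: dark region columns 300..345
    t=m.copy();t[:,:156]=0;t[:,205:]=0
    n,l,st,ce=cv2.connectedComponentsWithStats(t);i=[k for k in range(1,n) if st[k,4]>60]
    for k in i: print(th,st[k]+[150,120,0,0,0],onplane(ce[k]+[150,120],53,*C))
# cover leading/trailing edge columns by gradient per row
gs=cv2.GaussianBlur(cv2.cvtColor(im,cv2.COLOR_BGR2GRAY),(3,3),0).astype(float)
L=[];T=[]
for r in list(range(142,172))+list(range(206,222)):
    d=np.diff(gs[r]); L.append((295+d[295:315].argmax()+.5,r)); T.append((185+d[185:210].argmin()+.5,r))
for nm,Q in(("lead",L),("trail",T)):
    P=np.array([onplane(q,59,*C)[:2] for q in Q]); vx,vy,a,b=cv2.fitLine(P.astype(np.float32),cv2.DIST_HUBER,0,.01,.01).ravel()
    print(nm,np.median(np.array(Q)[:,0]),"edge dir",np.degrees(np.arctan2(vy,vx)),"pt",a,b)
# housing side guides/lip inner edges: rows
for cols,z,lo,hi,nm in((range(215,295,2),59,128,146,"lip inner left"),(range(320,420,2),53,105,122,"guide outer left")):
    Q=[(c,lo+np.abs(np.diff(gs[lo:hi,c])).argmax()+.5) for c in cols]
    P=np.array([onplane(q,z,*C)[:2] for q in Q]); vx,vy,a,b=cv2.fitLine(P.astype(np.float32),cv2.DIST_HUBER,0,.01,.01).ravel()
    print(nm,np.median(np.array(Q)[:,1]),np.degrees(np.arctan2(vy,vx)),a,b)
cv2.imwrite("pics/c2.png",cv2.resize(im[95:235,170:460],None,fx=2.7,fy=2.7,interpolation=cv2.INTER_CUBIC))
E
```

```text
45 [307 177  30  27 294] [ 557.92 -132.41   53.  ]
60 [306 177  31  28 481] [ 558.05 -134.39   53.  ]
75 [306 175  33  30 682] [ 558.52 -135.37   53.  ]
lead 303.5 edge dir 57.98415 pt 556.21674 -105.51961
trail 195.5 edge dir 53.10477 pt 462.08243 -65.02893
lip inner left 138.5 -35.24866 536.2447 -64.068405
guide outer left 116.5 -35.53453 628.3041 -103.24257
```

View pics/c2.png

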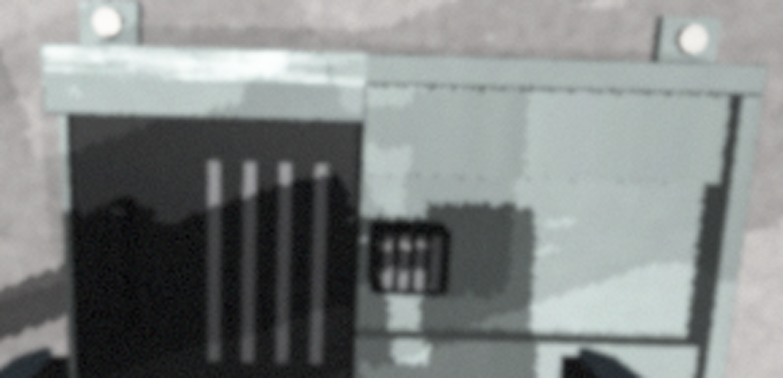

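Housing yaw is about −35.4° and its origin about (501,−97). The cover edge and the tab agree on this to within 0.5 mm in x. I close the fingers up high and align over the tab at housing x ≈ 71.

Request:
apply_moves([
  [0.0014, 0.036, 0, 0.026, -1],
  [0.0014, 0.036, 0, 0.026, -1],
  [0.0014, 0.036, 0.04, 0.026, -1],
  [0.0014, 0.036, 0.08, 0.026, -1],
  [0.0014, 0.036, 0.1, 0.026, -1],
], grip_force=10)

```text
time_s: 1.95
ee_pos: [555.2, -139.3, 110.8]
ee_rot: [-179.7, 0.1, 54.4]
force: [-0.6, 0.0, 0.1]
gripper_width: 53.8
gripper_force: 0.0
```

Request:
apply_moves([
  [0, 0, 0, 0, -1],
  [0, 0, 0, 0, -1],
  [0, 0, 0, 0, -1],
  [0, 0, 0, 0, -1],
])

```text
time_s: 2.35
ee_pos: [559.4, -139.0, 115.7]
ee_rot: [179.8, -0.1, 54.5]
force: [-0.2, 0.5, 0.3]
gripper_width: 22.2
gripper_force: 0.0
```

```bash
python3 - <<'E'
from h import *
s=env.state();im=cams.grab_frame("wrist");cv2.imwrite("pics/w2.png",im);print(s["ee_pos"],s["ee_rot"],s["gripper_width"])
print(proj([558.7,-138.1,s["ee_pos"][2]],*campose("wrist",s)))
E
```

```text
[ 559.4  -139.04  115.71] [179.82  -0.06  54.51] 22.21651119191498
[283.36 253.58]
```

View pics/w2.png

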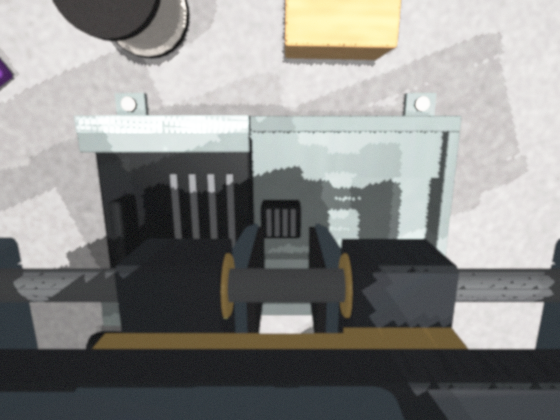

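The wrist view shows the tab at about (280,219), right under the closing fingers (column 283), and the side features are clear of them. Next I recompute the tab position from this closer view and let the fingers shut.

Request:
apply_moves([
  [0, 0, 0, 0, -1],
  [0, 0, 0, 0, -1],
  [0, 0, 0, 0, -1],
  [0, 0, 0, 0, -1],
])

```text
time_s: 2.8
ee_pos: [558.6, -138.5, 114.0]
ee_rot: [180.0, 0.0, 54.5]
force: [1.2, 0.1, -0.1]
gripper_width: 0.1
gripper_force: 0.0
```

```bash
python3 - <<'E'
from h import *
s=env.state();im=cams.grab_frame("wrist");C=campose("wrist",s);print(s["ee_pos"],s["ee_rot"],s["gripper_width"])
g=im.max(2);m=(g[190:250,256:315]<70).astype(np.uint8)
n,l,st,ce=cv2.connectedComponentsWithStats(m)
for k in range(1,n):
    if st[k,4]>60: print(st[k]+[256,190,0,0,0])
a=np.radians(-35.4);X=np.array([np.cos(a),np.sin(a)]);Y=np.array([-np.sin(a),np.cos(a)])
for p in((280.5,219),(260,219),(300,219)):
    P=onplane(p,53,*C);print(p,P,P[:2]@X,P[:2]@Y)
print("tcp",s["ee_pos"][:2]@X,s["ee_pos"][:2]@Y)
# leading edge of cover and guide outer
gs=cv2.cvtColor(im,cv2.COLOR_BGR2GRAY).astype(float)
Q=[(240+np.diff(gs[r,240:262]).argmax()+.5,r) for r in range(160,190)];P=np.array([onplane(q,59,*C)[:2] for q in Q]);print("lead x",np.median(P@X))
Q=[(c,100+np.abs(np.diff(gs[100:125,c])).argmax()+.5) for c in range(270,400)];P=np.array([onplane(q,53,*C)[:2] for q in Q]);print("guide y",np.median(P@Y)-71,np.median([q[1] for q in Q]), np.degrees(np.arctan(np.polyfit(P[:,0],P[:,1],1)[0])))
E
```

```text
[ 558.55 -138.45  113.97] [180.     0.    54.54] 0.13782616868400993
[ 256  199   59   51 2081]
(280.5, 219) [ 556.55 -135.16   53.  ] 531.9528607574094 212.2234040715301
(260, 219) [ 545.19 -127.07   53.  ] 518.01450600662 212.2400924007907
(300, 219) [ 567.34 -142.85   53.  ] 545.2106437483761 212.207530587767
tcp 535.4958124736033 210.70287477561993
lead x 514.966568793265
guide y 209.23469924355436 115.5 -37.846612340214165
```

The tab centre is about 532–534 along the slide axis, and the fingers are at 535.5 with the cover edge at 515. That is a good fit, so I descend.

Request:
apply_moves([
  [0, 0, 0.03, 0, -1],
  [0, 0, 0.053, 0, -1],
  [0, 0, 0.058, 0, -1],
  [0, 0, 0.062, 0, -1],
  [0, 0, 0.065, 0, -1],
])

```text
time_s: 3.35
ee_pos: [557.8, -138.3, 49.9]
ee_rot: [-179.9, 0.0, 54.5]
force: [-5.2, 2.0, 6.5]
gripper_width: 0.4
gripper_force: 3.1
```

Request:
apply_moves([
  [0, 0, 0.002, 0, -1],
  [0, 0, 0.003, 0, -1],
  [0, 0, 0.004, 0, -1],
  [0, 0, 0.004, 0, -1],
])

```text
time_s: 3.75
ee_pos: [558.6, -138.5, 46.4]
ee_rot: [180.0, -0.0, 54.5]
force: [-1.1, 0.8, 3.4]
gripper_width: 0.3
gripper_force: 1.4
```

Request:
apply_moves([
  [0, 0, 0.001, 0, -1],
  [0, 0, 0.002, 0, -1],
  [0, 0, 0.003, 0, -1],
  [0, 0, 0.003, 0, -1],
])

```text
time_s: 4.15
ee_pos: [558.8, -138.6, 43.2]
ee_rot: [179.9, -0.0, 54.5]
force: [-2.4, 0.5, 5.0]
gripper_width: 0.2
gripper_force: 2.5
```

Request:
apply_moves([
  [0, 0, 0.001, 0, -1],
  [0, 0, 0.0015, 0, -1],
  [0, 0, 0.0015, 0, -1],
  [0, 0, 0.0015, 0, -1],
])

```text
time_s: 4.55
ee_pos: [558.8, -138.6, 41.7]
ee_rot: [180.0, -0.0, 54.5]
force: [-3.5, 0.7, 5.5]
gripper_width: 0.7
gripper_force: 2.6
```

Request:
apply_moves([
  [0, 0, 0.001, 0, -1],
  [0, 0, 0.001, 0, -1],
  [0, 0, 0.001, 0, -1],
])

```text
time_s: 4.85
ee_pos: [558.8, -138.6, 41.2]
ee_rot: [179.9, -0.0, 54.5]
force: [-3.9, 2.0, 9.4]
gripper_width: 0.6
gripper_force: 4.1
```

Request:
apply_moves([
  [0, 0, 0.001, 0, -1],
  [0, 0, 0.001, 0, -1],
  [0, 0, 0.001, 0, -1],
])

```text
time_s: 5.15
ee_pos: [558.8, -138.6, 41.2]
ee_rot: [179.9, -0.0, 54.5]
force: [-5.4, 1.7, 14.1]
gripper_width: 0.6
gripper_force: 7.0
```

The tab stops at z = 41.2 with the force rising, so it is fully in. Next I lift, go back behind the rib, and look before lowering.

Request:
apply_moves([
  [0, 0, -0.03, 0, -1],
  [0, 0, -0.07, 0, -1],
  [0, -0.045, -0.08, 0, -1],
  [0, -0.09, -0.08, 0, -1],
  [0, -0.125, -0.08, 0, -1],
])

```text
time_s: 5.65
ee_pos: [455.9, -65.2, 119.6]
ee_rot: [179.9, -0.1, 54.5]
force: [-0.0, -0.5, 0.6]
gripper_width: 0.5
gripper_force: 0.0
```

Request:
apply_moves([
  [0, 0, 0, 0, -1],
  [0, 0, 0, 0, -1],
  [0, 0, 0, 0, -1],
])

```text
time_s: 5.95
ee_pos: [458.7, -66.6, 119.1]
ee_rot: [179.8, -0.1, 54.5]
force: [-0.5, 0.4, -0.4]
gripper_width: 0.3
gripper_force: 0.0
```

```bash
python3 - <<'E'
from h import *
s=env.state();im=cams.grab_frame("wrist");C=campose("wrist",s);cv2.imwrite("pics/w3.png",im);print(s["ee_pos"],s["ee_rot"],s["force"])
a=np.radians(-35.4);X=np.array([np.cos(a),np.sin(a)]);Y=np.array([-np.sin(a),np.cos(a)])
print("tcp",s["ee_pos"][:2]@X,s["ee_pos"][:2]@Y)
for x,z in((-26,81),(-34,81),(50,59),(69,41)):
    p=(464.8+x)*X+210.5*Y;print(x,proj([*p,z],*C))
E
```

```text
[458.67 -66.61 119.14] [179.83  -0.07  54.52] [-0.51  0.42 -0.39]
tcp 412.45872788291587 211.39967586970442
-26 [328.   232.81]
-34 [315.09 232.84]
50 [435.97 222.52]
69 [451.86 215.5 ]
```

View pics/w3.png

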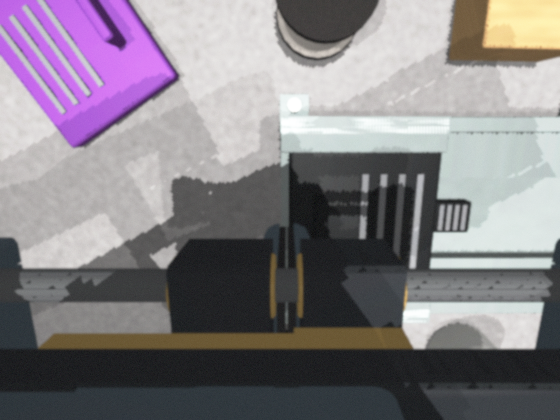

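The wrist view shows the cover's leading edge at column 437 and the tab sunk beside it at (453,215). The fingers at column 287 are behind the rib face, predicted at column 315. I lower to z ≈ 67 and start pushing.

Request:
apply_moves([
  [0, -0.003, 0.025, 0, -1],
  [0, -0.003, 0.04, 0, -1],
  [0, -0.003, 0.048, 0, -1],
  [0, -0.003, 0.051, 0, -1],
  [0, -0.003, 0.051, 0, -1],
])

```text
time_s: 6.5
ee_pos: [454.9, -64.6, 67.3]
ee_rot: [180.0, 0.0, 54.5]
force: [-0.7, 0.4, -0.4]
gripper_width: 0.7
gripper_force: 0.0
```

Request:
apply_moves([
  [0, 0.003, 0, 0, -1],
  [0, 0.006, 0, 0, -1],
  [0, 0.009, 0, 0, -1],
  [0, 0.012, 0, 0, -1],
  [0, 0.015, 0, 0, -1],
])

```text
time_s: 7.0
ee_pos: [466.3, -72.9, 67.6]
ee_rot: [-179.9, 0.0, 54.5]
force: [-0.9, 0.3, 1.5]
gripper_width: 0.4
gripper_force: 1.0
```

Request:
apply_moves([
  [0, 0.005, 0, 0, -1],
  [0, 0.01, 0, 0, -1],
  [0, 0.015, 0, 0, -1],
  [0, 0.02, 0, 0, -1],
  [0, 0.025, 0, 0, -1],
])

```text
time_s: 7.5
ee_pos: [487.2, -87.7, 67.4]
ee_rot: [-180.0, 0.0, 54.5]
force: [-1.8, 1.6, 2.3]
gripper_width: 0.5
gripper_force: 1.2
```

```bash
python3 - <<'E'
from h import *
s=env.state();im=cams.grab_frame("wrist");C=campose("wrist",s);cv2.imwrite("pics/w4.png",im);print(s["ee_pos"],s["ee_rot"],s["force"])
E
```

```text
[487.17 -87.7   67.44] [-179.99    0.     54.53] [-1.76  1.57  2.25]
```

View pics/w4.png

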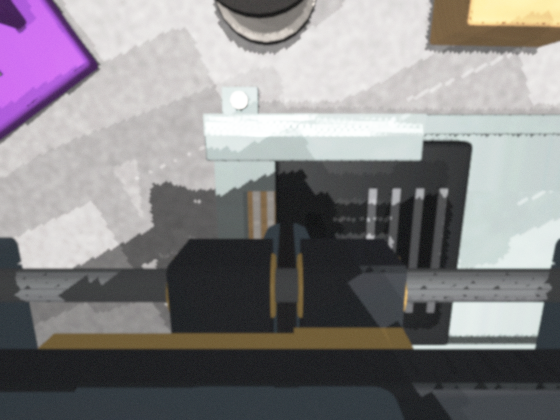

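The cover has slid about 31 mm and is square. Its trailing edge is at column 277, with filter pleats showing at (258,215), and its leading edge is past the lips at column 463. I continue for 80 mm more.

Request:
apply_moves([
  [0, 0.006, 0, 0, -1],
  [0, 0.012, 0, 0, -1],
  [0, 0.018, 0, 0, -1],
  [0, 0.024, 0, 0, -1],
  [0, 0.03, 0, 0, -1],
])

```text
time_s: 8.05
ee_pos: [511.8, -105.3, 67.4]
ee_rot: [180.0, 0.0, 54.5]
force: [-0.6, -0.2, -0.3]
gripper_width: 0.5
gripper_force: 0.4
```

Request:
apply_moves([
  [0, 0.006, 0, 0, -1],
  [0, 0.012, 0, 0, -1],
  [0, 0.018, 0, 0, -1],
  [0, 0.024, 0, 0, -1],
  [0, 0.03, 0, 0, -1],
])

```text
time_s: 8.55
ee_pos: [536.1, -122.6, 67.4]
ee_rot: [180.0, 0.0, 54.5]
force: [-0.8, -0.0, -0.2]
gripper_width: 0.6
gripper_force: 0.3
```

Request:
apply_moves([
  [0, 0.005, 0, 0, -1],
  [0, 0.01, 0, 0, -1],
  [0, 0.015, 0, 0, -1],
  [0, 0.02, 0, 0, -1],
  [0, 0.02, 0, 0, -1],
])

```text
time_s: 9.05
ee_pos: [552.9, -134.4, 67.5]
ee_rot: [179.9, -0.0, 54.5]
force: [-0.1, -0.0, 0.6]
gripper_width: 0.4
gripper_force: 0.0
```

```bash
python3 - <<'E'
from h import *
s=env.state();print(s["ee_pos"],s["force"])
a=np.radians(-35.4);X=np.array([np.cos(a),np.sin(a)]);Y=np.array([-np.sin(a),np.cos(a)])
print(s["ee_pos"][:2]@X-464.8,s["ee_pos"][:2]@Y)
E
```

```text
[ 552.92 -134.4    67.55] [-0.1  -0.02  0.59]
63.75877939638775 210.74564410115204
```

Now I back off, lift, and look at the result.

Request:
apply_moves([
  [0, -0.01, 0, 0, -1],
  [0, -0.02, 0, 0, -1],
  [0, -0.02, -0.04, 0, -1],
  [0, -0.02, -0.09, 0, -1],
  [0, -0.02, -0.13, 0, -1],
])

```text
time_s: 9.55
ee_pos: [535.0, -121.6, 199.8]
ee_rot: [179.9, -0.0, 54.6]
force: [0.1, -0.7, -0.9]
gripper_width: 0.7
gripper_force: 0.0
```

Request:
apply_moves([
  [-0.04, 0, 0, 0, -1],
  [-0.07, 0, 0, 0, -1],
  [-0.07, 0, 0, 0, -1],
  [-0.07, 0, 0, 0, -1],
])

```text
time_s: 9.95
ee_pos: [494.3, -178.9, 197.6]
ee_rot: [-180.0, -0.0, 54.5]
force: [0.4, 0.4, -0.2]
gripper_width: 0.3
gripper_force: 0.0
```

```bash
python3 - <<'E'
from h import *
s=env.state();im=cams.grab_frame("wrist");C=campose("wrist",s);cv2.imwrite("pics/w5.png",im);print(s["ee_pos"],s["force"])
a=np.radians(-35.4);X=np.array([np.cos(a),np.sin(a)]);Y=np.array([-np.sin(a),np.cos(a)])
for x,y,z in((60,0,59),(160,0,59),(64,50,59),(177.5,0,53),(-40,30,45),(40,30,45)):
    p=(464.8+x)*X+(210.5+y)*Y;print(x,y,proj([*p,z],*C))
E
```

```text
[ 494.32 -178.86  197.56] [ 0.42  0.4  -0.21]
60 0 [307.26 115.95]
160 0 [425.7  115.64]
64 50 [312.93  52.21]
177.5 0 [443.39 115.65]
-40 30 [190.83  80.46]
40 30 [283.56  80.21]
```

View pics/w5.png

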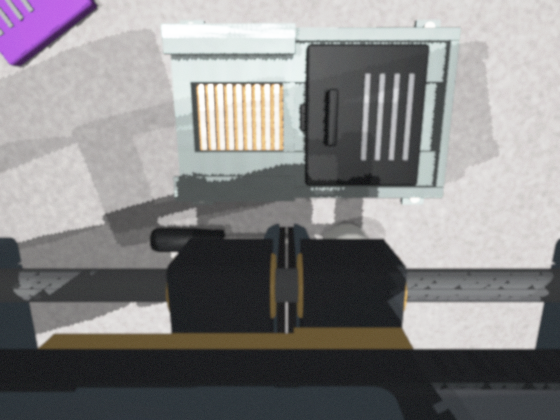

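The filter opening is fully uncovered (cols 192–285). The cover lies square and flat on the ledge from column 307 to 427, so its origin is at housing x ≈ 110. The robot is clear of everything.

```bash
python3 -c "
from workcell import env
print(env.job_done())"
```

```text
the job is handed in; nothing more can be done
None
```

I pressed the snap tab fully in, then slid the cover about 110 mm onto the ledge. The last image shows it lying flat with the filter opening fully uncovered, and I handed the job in at about 10 s.

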